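# Stack the plaster contour layers of a hill model on its pinned board

### The arm

A 6-joint arm with a two-finger parallel gripper is mounted at the origin on the work surface. World frame = base frame: x ahead of the robot, y to its left, z up, the work surface at z = 0. Lengths are in mm, angles in rad, forces in N, time in s.
With the tool pointing down it reaches from about 325 to 875 mm from the base axis. Payload 4.4 kg.
Tool frame: the origin (TCP) lies where the fingers leave the gripper's body, on its centre line; the fingertips stand 73 mm ahead of it and the grasp point (between the pads) lies 54 mm ahead of it; z points along the fingers, y is the line along which they close (so a half turn about z gives the same grasp; the last joint's range is limited). The gripper opens to 85 mm and grips with 20 to 120 N. Pads are 22 mm wide; open, the fingers measure 114 mm over their backs; the gripper's body (76 mm by 85 mm) begins 54 mm behind the grasp point. The pads swing forward as they close: fully open they stand 13 mm farther back than shut.
Start: joints at [1.177, 0.207, 1.542, -0, 1.393, -0.15], TCP at [138.252, 558.135, 303.882] pointing down, gripper open.
Joint ranges: [-2.73, 2.73], [-0.86, 2.22], [0.23, 2.46], [-1.11, 4.25], [0.08, 2.63], [-2.82, 2.82]. Speed limits (rad/s): [2.79, 2.79, 3.14, 3.14, 3.14, 3.14].

### API

Orientations are given as [roll, pitch, yaw] about the fixed x, y, z axes, in that order (R = Rz(yaw) Ry(pitch) Rx(roll)).
In Python, from bench import ctrl, cams gives the robot as it stands. The module is installed in compiled form; this text tells all that it offers.
- The arm moves only by the tool arm_command, never from a script. Its argument "targets" is a list of rows, each a list of 7 numbers: the finger opening in cm, from 0 to 8.54, then the shift along the tool's x, y, z in cm, then the turn, a rotation vector about the tool's x, y, z in rad. In form: [[fingers, tx, ty, tz, wx, wy, wz], ...]. A call has 1 to 8 rows; each row is the pose to reach, as a shift and turn from the pose commanded when the call began, along the tool's axes at that moment; what a row does not reach only later rows make up. A row lasts 1/8 s, in which the tool goes at most 62.5 mm and 10.7 degrees, less where a joint would pass 70% of its speed; a pose out of reach is approached as far as the arm can. A call with a gripper value outside its range is refused whole. The fingers move at their own pace and stop on an object; "force" is the grip in N (left out, the last holds). Time passes only in rows, so rows that repeat a pose let the fingers close. It gives the time, the measured TCP pose, the force, the opening and the grip force at its end, in the units of the state.
- ctrl.state(): the state, without advancing time (a new reading comes with each control period).
- cams.read_camera(name): name is "side" or "top"; returns a dict with "frame" (400x640x3 uint8, red, green, blue), "range_z" (400x640 float32, mm along the optical axis (not along the pixel's ray), 0 where there is no reading), "camera_matrix" (3x3 intrinsics, pixels), "R" (3x3) and "t" (3): a world point X has camera coordinates R X + t. Camera axes: x right, y down, z forward; pixel columns grow to the right and rows downward; lengths in mm; the calibration is good to about 2 mm. A picture is of the moment at which its call begins.
- ctrl.job_done(): hands the job in; it is judged then, once.
The state is a dict: "time": time; "q": joint angles; "qd": joint speeds; "joint_torque": joint torques, N m; "tcp_pos": TCP position; "eef_rot": TCP orientation; "wrist_force": force on the tool from outside, world axes, zero at the start; "wrist_torque": the same for the moment, N m; "finger_gap": finger opening in mm; "finger_force": force on a finger pad.
Only numpy, scipy, OpenCV 4.12 (cv2) and the standard library are available. Lean on these libraries where they do the work, as an engineer would, in place of code of your own. Each camera call takes 0.05 s, during which the arm holds its last target. There are 200 camera calls.

### The job

Build up the stepped hill model on the wooden board with two pins. Draw the largest plaster layer out of the low rack by the end that sticks out, set it flat on the table clear of the rack and let go, then take it again by its middle and lower it over both pins until it lies flat on the board. Then lower the middle-sized layer over the pins and last the smallest, so that each lies flat on the larger one below with the pins through its holes; set the layers down without dropping them, and leave the bowl, spatula and mug where they are.

Things in the scene. Friction and masses are not known exactly. Their poses are not given: they have to be found in the camera images.
- board: Fixed wooden board 230 x 110 x 18 mm, long side along its x; origin at the centre of its underside, on the table. Two upright steel pins, 10 mm in diameter, stand on it at x = +56 and -56 mm (y = 0); they reach 90 mm above the board's top (108 mm above the table), the last 8 mm tapering to 4 mm.
- rack: Fixed low plywood rack: a tunnel 160 mm deep along its x, 120 mm wide, standing on the table, open at its -x end only. Inside 100 mm wide and 42 mm high, no floor; side walls, back wall (inner face at x = +70 mm) and roof 10 mm thick, roof top 52 mm above the table, the roof's front edge at x = -80 mm. Some casts lie on the back part of the roof (x from 4 to 77 mm, up to 95 mm above the table). Origin at the centre of its footprint, on the table; -x points out of the mouth.
- large: Largest plaster layer, a flat slab 200 x 62 x 26 mm (long side along its x), about 0.4 kg. It starts lying on the table, partly inside the rack, its long side along the rack's x and 65 to 85 mm of it sticking out of the mouth. Origin at the centre of its underside, z up. Two through holes, 14 mm in diameter, at x = +56 and -56 mm, y = 0; either way round fits the pins.
- middle: Middle-sized plaster layer, 172 x 52 x 26 mm, about 0.3 kg, lying flat on the table at the robot's right; origin, axes and the two 14 mm holes (x = +56 and -56 mm) as on the largest.
- small: Smallest plaster layer, 146 x 44 x 26 mm, about 0.2 kg, lying flat on the table at the robot's right, with a clay hump up to 12 mm high on the middle of its top (within 35 mm of the centre along x, within 18 mm across); origin, axes and the two 14 mm holes as on the largest.
- bowl: Bystander: white ceramic bowl, 90 mm across, 45 mm high, beyond and to the right of the board; origin at the centre of its underside.
- spatula: Bystander: spatula lying on the table at the far left; its long axis is its x.
- mug: Bystander: blue ceramic mug, 76 mm across, 90 mm high, at the near left; origin at the centre of its underside.
There are look-alikes about, which are no part of the job. What is shaped like the small but yellow is not meant.

How it is judged (in metres and radians):
On the way, in this order (a step that is already met when the one before it is completed fails the run):
1. the largest layer lies flat on the table, drawn clear of the rack's mouth, and has been let go (x of large in the frame of rack below -0.175 m and height (world z) of large below 0.004 m and angle between large's own z axis and vertical below 0.05 rad and contact force between the fingers and large below 0.1 N), for 0.1 s.
2. the largest layer lies flat on the board, both pins through it (z of large in the frame of board below 0.021 m and horizontal distance between large and board below 0.006 m and angle between the x axis of large and the x axis of board, either way round below 0.08 rad and angle between large's own z axis and vertical below 0.03 rad), for 0.2 s.
3. the middle-sized layer lies flat on the largest, both pins through it (z of middle in the frame of board below 0.047 m and horizontal distance between middle and board below 0.006 m and angle between the x axis of middle and the x axis of board, either way round below 0.08 rad and angle between middle's own z axis and vertical below 0.03 rad), for 0.2 s.
At the end, for the whole second after the job is handed in: All three layers lie on the pins, largest on the board, middle-sized on it, smallest on top: each underside within 3 mm of its seated height (18, 44 and 70 mm above the table), level within 0.03 rad, centred on the board within 6 mm, long sides along the board's within 0.08 rad, at rest (all of step 2 and all of step 3 and z of large in the frame of board above 0.015 m and z of middle in the frame of board above 0.041 m and z of small in the frame of board between 0.067 and 0.073 m and horizontal distance between small and board below 0.006 m and angle between the x axis of small and the x axis of board, either way round below 0.08 rad and angle between small's own z axis and vertical below 0.03 rad and linear speed of each of large, middle, small below 0.02 m/s); the robot touches nothing.
It fails at once if a layer is dropped (moving faster than 0.5 m/s with no finger on it) ((linear speed of large above 0.5 m/s and contact force between the fingers and large below 0.01 N) or (linear speed of middle above 0.5 m/s and contact force between the fingers and middle below 0.01 N) or (linear speed of small above 0.5 m/s and contact force between the fingers and small below 0.01 N)).
It fails at once if the bowl, spatula or mug is moved by more than 30 mm (distance of any of bowl, spatula, mug from where it was at the start of the episode above 0.03 m).
It also fails if it takes over 72 s, if anything falls off the work surface, if the arm or the gripper's body presses on something with over 40 N, if the wrist force passes 120 N, or if a joint passes its speed limit or range.

## Working session

There is one attempt and no reset: what is moved stays moved. The work goes in short steps, Python scripts to look and compute and a tool call to move; the robot and the scene stay as the last step left them, time stands still between calls to the robot, and variables do not carry over. Pictures are saved under pics/ and viewed, at most 10 in all, crops included, and the job is handed in when it is done.

Besides the shell and the picture viewer there is one more tool, called as name(argument=value, ...) on one line, values as JSON. arm_command: Moves the arm, as the interface text tells. Its arguments: {"type":"object","properties":{"targets":{"type":"array","items":{"type":"array","items":{"type":"number"}}},"force":{"type":"number"}},"required":["targets"]}

```bash
mkdir -p pics
cat > h.py <<'E'
import numpy as np,cv2
from bench import ctrl,cams
def look(n,f=None):
    d=cams.read_camera(n)
    if f: cv2.imwrite('pics/'+f+'.png',d['frame'][:,:,::-1])
    return d
def plane(d,uv,z):
    uv=np.atleast_2d(np.array(uv,float)); K,R,t=d['camera_matrix'],d['R'],d['t']
    r=(R.T@np.linalg.inv(K)@np.c_[uv,np.ones(len(uv))].T).T; c=-R.T@t
    return c+r*((z-c[2])/r[:,2])[:,None]
def pts(d):
    v,u=np.mgrid[0:400,0:640]; Z=d['range_z']; K=d['camera_matrix']
    P=np.stack([(u-K[0,2])/K[0,0]*Z,(v-K[1,2])/K[1,1]*Z,Z],-1)
    P=(P-d['t'])@d['R']; P[Z==0]=np.nan
    return P
E
python3 - <<'E'
from h import *
for n in('top','side'):
    d=look(n,n+'0'); print(n,d['camera_matrix'].round(1).tolist(),(-d['R'].T@d['t']).round(0),d['R'].round(2).tolist())
s=ctrl.state();print(s['tcp_pos'],s['eef_rot'],s['time'])
E
```

```text
top [[375.7, 0.0, 324.0], [0.0, 375.7, 201.9], [0.0, 0.0, 1.0]] [ 348.  -39. 1044.] [[0.01, -1.0, -0.03], [-0.99, -0.0, -0.17], [0.17, 0.03, -0.99]]
side [[363.9, 0.0, 322.0], [0.0, 363.9, 200.4], [0.0, 0.0, 1.0]] [ 260. -690.  920.] [[0.94, -0.34, 0.02], [-0.26, -0.74, -0.62], [0.22, 0.58, -0.78]]
[138.03892644 557.62269286 302.8000493 ] [-3.13947800e+00 -3.69104973e-04  2.89874629e+00] 0.1
```

View pics/top0.png

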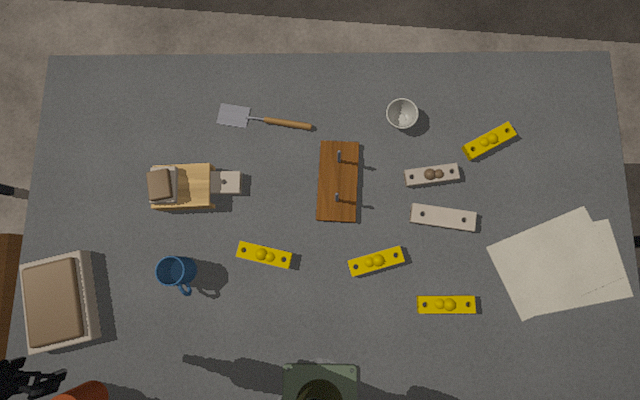

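View pics/side0.png

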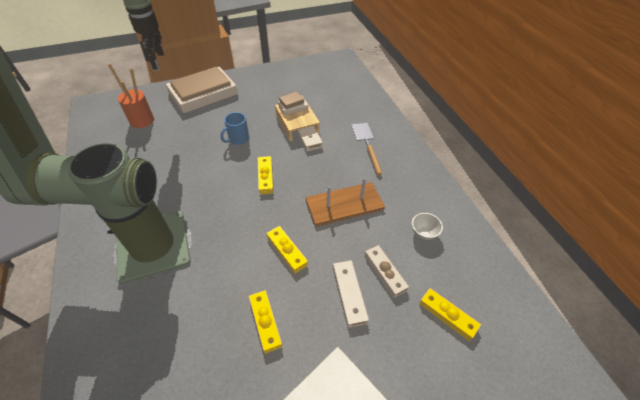

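Top view: the small layer is at (432,175), white with a brown clay hump. The yellow look-alikes are at (490,140), (264,255), (376,262) and (447,305). The middle layer is at (443,217), the plain white slab. The large layer's end is at (228,183), sticking out of the rack at (182,186). The board is at (338,182), with pins at about (338,155) and (337,197). I'll measure these and confirm with an enlarged crop.

```bash
cat > m.py <<'E'
from h import *
def rect(P):
    (c,(w,h),a)=cv2.minAreaRect(P.astype(np.float32)); 
    if w<h: w,h,a=h,w,a+90
    return np.r_[c,w,h,(a+90)%180-90].round(1)
def blob(d,mask,near,zlo,zhi):
    P=pts(d); m=mask&(P[...,2]>zlo)&(P[...,2]<zhi)
    m=m&(np.hypot(P[...,0]-near[0],P[...,1]-near[1])<130)
    n,l,st,ce=cv2.connectedComponentsWithStats(m.astype(np.uint8))
    k=1+np.argmax(st[1:,4]); return l==k,P
E
python3 - <<'E'
from m import *
D={n:look(n) for n in('top','side')}
px={'top':dict(small=(420,176),middle=(443,217),large=(233,183),board=(350,182),rack=(195,185)),
 'side':dict(small=(398,285),middle=(349,292),large=(312,142),board=(345,205),rack=(300,123))}
for n,d in D.items():
    P=pts(d); hsv=cv2.cvtColor(d['frame'],cv2.COLOR_RGB2HSV); H,S,V=[hsv[...,i].astype(int) for i in range(3)]
    for k,(u,v) in px[n].items():
        p=P[v,u]; print(n,k,'seed',p.round(0),hsv[v,u],end=' ')
        m=(S<60)&(V>110) if k in('small','middle','large') else (S>80)&(H<30)
        b,_=blob(d,m,p,p[2]-8,p[2]+8)
        z=np.nanmedian(P[b][:,2]); 
        c=max(cv2.findContours(b.astype(np.uint8),0,1)[0],key=cv2.contourArea)[:,0]
        print('z',z.round(1),'rect ray',rect(plane(d,c,z)[:,:2]))
    # holes: dark blobs
d=D['top']; P=pts(d)
a=cv2.resize(d['frame'][130:250,390:500],None,fx=5,fy=5,interpolation=2)
b=cv2.resize(d['frame'][130:250,140:250],None,fx=2.2,fy=2.2,interpolation=2)
b=cv2.copyMakeBorder(b,0,a.shape[0]-b.shape[0],0,0,0)
cv2.imwrite('pics/crop.png',np.hstack([a,b])[:,:,::-1])
E
```

```text
top small seed [ 594. -273.   27.] [ 18  40 166] z 26.5 rect ray [ 601.1 -303.6  146.9   45.5  -81.8]
top middle seed [ 480. -331.   28.] [ 17  39 171] z 26.5 rect ray [ 482.2 -329.5  173.3   52.9   81.6]
top large seed [574. 247.  25.] [ 17  41 169] z 26.3 rect ray [577.6 268.9  81.8  60.1 -89.8]
top board seed [579. -81.  17.] [ 16 161 122] z 18.4 rect ray [584.5 -44.4 230.1 108.6  -2.8]
top rack seed [562. 344.  50.] [ 18 105 173] z 52.4 rect ray [561.6 383.7 158.5 120.6 -86.6]
side small seed [ 615. -357.   12.] [ 16  43 125] z 13.2 rect ray [ 575.6 -292.9  111.4    7.2  -81. ]
side middle seed [ 478. -338.   28.] [ 19  39 234] z 25.2 rect ray [ 480.  -333.   174.4   53.3   81.6]
side large seed [574. 238.  27.] [ 20  38 233] z 24.7 rect ray [575.5 274.1  99.1  63.3 -89.4]
side board seed [581. -59.  16.] [ 15 157 171] z 17.0 rect ray [582.6 -49.6 229.6 116.   -3.2]
side rack seed [557. 325.  51.] [ 19 110 234] z 50.7 rect ray [559.3 370.7 150.3 122.5 -86.9]
```

View pics/crop.png

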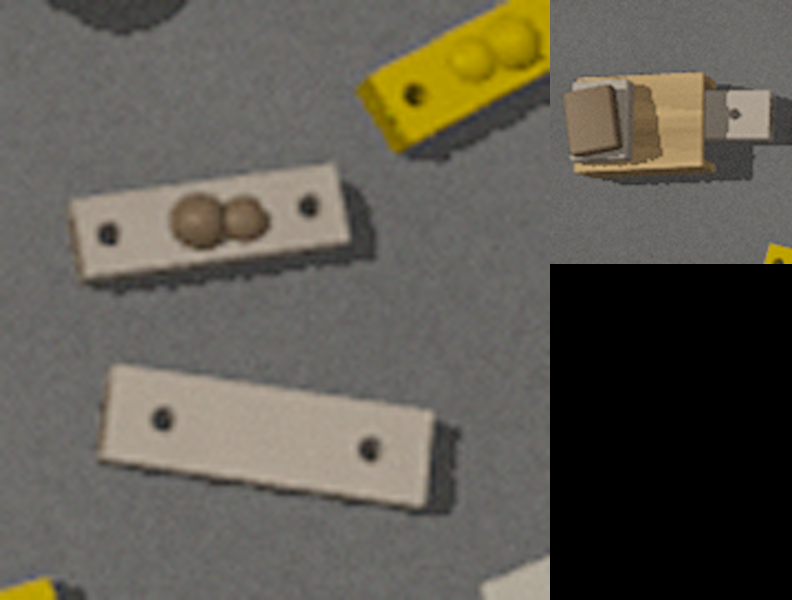

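The crop confirms it: the white slab with the brown hump is the small layer, and the plain white slab below it is the middle one. The yellow slab at upper right is a look-alike. The measured sizes and heights (147x45, 173x53, z≈26, board 230x109 at z 18, roof 52) match the text.

```bash
cat > go.py <<'E'
import sys
from h import *
def go(x,y,z,yawdeg,s=None):
    s=s or ctrl.state(); p=np.array(s['tcp_pos']); from scipy.spatial.transform import Rotation as Ro
    R=Ro.from_euler('xyz',s['eef_rot']); d=R.inv().apply(np.array([x,y,z])-p)/10
    w=(R.inv()*Ro.from_euler('xyz',[np.pi,0,np.radians(yawdeg)])).as_rotvec()
    print('to',(x,y,z,yawdeg),'shift cm',d.round(2),'rot',w.round(3))
if __name__=='__main__':
    s=ctrl.state(); print('t',s['time'],'p',np.round(s['tcp_pos'],1),'rpy',np.round(s['eef_rot'],3),'gap',s['finger_gap'],'ff',s['finger_force'],'F',np.round(s['wrist_force'],1))
    a=list(map(float,sys.argv[1:]))
    for i in range(0,len(a),4): go(*a[i:i+4],s=s)
E
python3 - <<'E'
from h import *
for n in('top','side'):
    d=look(n);P=pts(d)
    m=(P[...,2]>40)&(abs(P[...,0]-584)<110)&(abs(P[...,1]+45)<60)
    k,l,st,ce=cv2.connectedComponentsWithStats(m.astype(np.uint8),connectivity=8)
    for i in range(1,k):
        if st[i,4]>3:
            q=P[l==i]; t=q[q[:,2]>np.nanmax(q[:,2])-12]; print(n,st[i],'zmax',np.nanmax(q[:,2]).round(1),'top',t.mean(0).round(1),'all',np.median(q,0).round(1))
E
python3 go.py 578 252 250 91.5
```

```text
top [337 150   4  10  33] zmax 107.6 top [640.2 -47.2 103.3] all [638.  -46.5  86.3]
top [334 192   4   8  28] zmax 107.4 top [529.5 -41.1 104.7] all [526.8 -41.3  89.2]
side [360 179   5  16  47] zmax 111.0 top [637.9 -50.7 104.3] all [637.5 -51.5  73.5]
side [326 187   4  16  46] zmax 106.7 top [526.5 -45.6 102.3] all [526.6 -46.3  76.9]
t 0.3 p [138.2 557.9 303.5] rpy [-3.141 -0.     2.899] gap 85.52062010135123 ff 0.0 F [ 0.2 -1.2 -0.2]
to (578.0, 252.0, 250.0, 91.5) shift cm [-50.05 -19.12   5.36] rot [-1.000e-03  0.000e+00  1.302e+00]
```

arm_command(targets=[[8.5,-50.05,-19.12,5.36,0,0,1.302],[8.5,-50.05,-19.12,5.36,0,0,1.302],[8.5,-50.05,-19.12,5.36,0,0,1.302],[8.5,-50.05,-19.12,5.36,0,0,1.302],[8.5,-50.05,-19.12,5.36,0,0,1.302],[8.5,-50.05,-19.12,5.36,0,0,1.302],[8.5,-50.05,-19.12,5.36,0,0,1.302],[8.5,-50.05,-19.12,5.36,0,0,1.302]], force=40)

```text
time: 1.3
tcp_pos: [548.2, 272.7, 254.0]
eef_rot: [3.141, -0.0, 1.596]
wrist_force: [0.4, 0.6, -0.2]
finger_gap: 84.8
finger_force: 0.0
```

```bash
python3 go.py 578 252 120 91.5 578 252 78 91.5
```

```text
t 1.3 p [548.2 272.7 254. ] rpy [ 3.141 -0.     1.596] gap 84.81178322370724 ff 0.0 F [ 0.4  0.6 -0.2]
to (578.0, 252.0, 120.0, 91.5) shift cm [-2.15  2.92 13.4 ] rot [ 0.    -0.    -0.001]
to (578.0, 252.0, 78.0, 91.5) shift cm [-2.15  2.92 17.6 ] rot [ 0.    -0.    -0.001]
```

arm_command(targets=[[8.5,-2.15,2.92,5,0,0,0],[8.5,-2.15,2.92,10,0,0,0],[8.5,-2.15,2.92,13.4,0,0,0],[8.5,-2.15,2.92,13.4,0,0,0]])

```text
time: 1.8
tcp_pos: [573.7, 252.3, 116.1]
eef_rot: [-3.133, 0.002, 1.596]
wrist_force: [-0.4, 0.7, -0.3]
finger_gap: 84.7
finger_force: 0.0
```

```bash
python3 - <<'E'
from h import *
d=look('side');cv2.imwrite('pics/a.png',cv2.resize(d['frame'][70:190,240:400],None,fx=5,fy=5,interpolation=2)[:,:,::-1])
E
python3 go.py 578 252 76 91.5
```

```text
t 1.85 p [575.6 253.1 118.9] rpy [-3.138e+00  1.000e-03  1.597e+00] gap 84.99986459686906 ff 0.0 F [-0.3  0.1  0.9]
to (578.0, 252.0, 76.0, 91.5) shift cm [-0.11  0.25  4.29] rot [-0.003  0.001 -0.   ]
```

View pics/a.png

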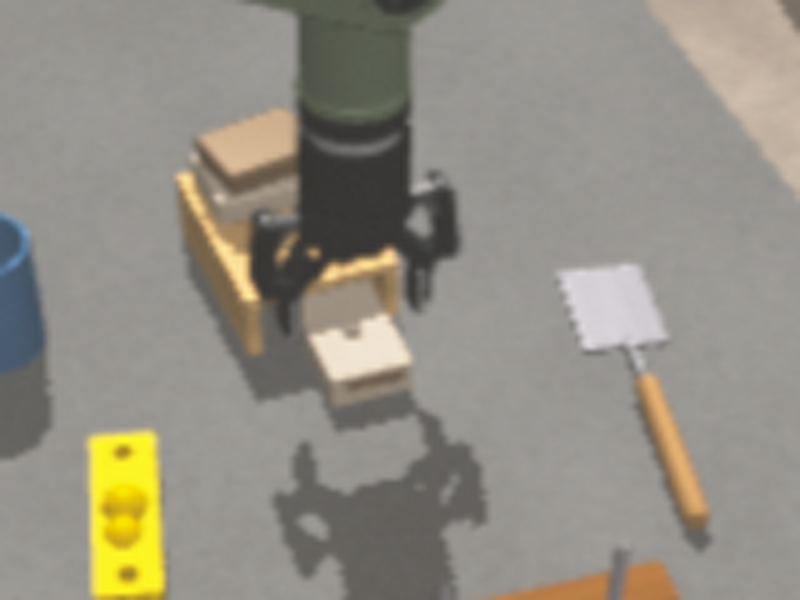

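The open gripper straddles the slab's protruding end (crop about (360,350)), clear of the rack and casts.

arm_command(targets=[[8.5,0,0,2.1,0,0,0],[8.5,0,0,4.2,0,0,0],[8.5,0,0,4.2,0,0,0],[8.5,0,0,4.2,0,0,0],[5.8,0,0,4.2,0,0,0],[5.8,0,0,4.2,0,0,0],[5.8,0,0,4.2,0,0,0],[5.8,0,0,4.2,0,0,0]], force=40)

```text
time: 2.85
tcp_pos: [577.5, 253.6, 79.5]
eef_rot: [3.139, -0.001, 1.597]
wrist_force: [0.6, 0.1, 4.6]
finger_gap: 61.1
finger_force: 45.2
```

```bash
python3 go.py 586 112 78 91.5
```

```text
t 2.85 p [577.5 253.6  79.5] rpy [ 3.139e+00 -1.000e-03  1.597e+00] gap 61.11148497967767 ff 45.241597294807434 F [0.6 0.1 4.6]
to (586.0, 112.0, 78.0, 91.5) shift cm [-14.18   0.48   0.14] rot [ 0.003 -0.001 -0.   ]
```

arm_command(targets=[[5.8,-1,0,0,0,0,0],[5.8,-3,0,0,0,0,0],[5.8,-6,0,0,0,0,0],[5.8,-9,0,0,0,0,0],[5.8,-12,0,0,0,0,0],[5.8,-14.5,0,0,0,0,0],[5.8,-14.5,0,0,0,0,0],[5.8,-14.5,0,0,0,0,0]])

```text
time: 3.85
tcp_pos: [581.4, 106.5, 79.5]
eef_rot: [3.139, 0.003, 1.596]
wrist_force: [-0.6, -4.5, 7.6]
finger_gap: 61.0
finger_force: 45.4
```

arm_command(targets=[[8.5,0,0,0,0,0,0],[8.5,0,0,0,0,0,0],[8.5,0,0,-3,0,0,0],[8.5,0,0,-8,0,0,0],[8.5,0,0,-14,0,0,0],[8.5,0,12,-20,0,0,0],[8.5,0,18,-24,0,0,0],[8.5,0,18,-24,0,0,0]])

```text
time: 4.85
tcp_pos: [745.1, 113.1, 309.3]
eef_rot: [-3.141, -0.0, 1.597]
wrist_force: [2.2, 0.3, 0.3]
finger_gap: 85.2
finger_force: 0.0
```

```bash
cat > meas.py <<'E'
from m import *
import sys
def meas(k,near,zc=26,S=60,show=True):
    for n in('top','side'):
        d=look(n); hsv=cv2.cvtColor(d['frame'],cv2.COLOR_RGB2HSV).astype(int)
        b,P=blob(d,(hsv[...,1]<S)&(hsv[...,2]>100),near,zc-7,zc+7)
        z=np.median(P[b][:,2]); c=max(cv2.findContours(b.astype(np.uint8),0,1)[0],key=cv2.contourArea)[:,0]
        print(k,n,'z',z.round(1),'rect',rect(plane(d,c,z)[:,:2]))
        Q=plane(d,np.argwhere(b)[:,::-1],z)[:,:2]
if __name__=='__main__': meas(sys.argv[1],list(map(float,sys.argv[2:4])))
E
python3 meas.py large 580 185; python3 go.py 578 185 150 91.5
```

```text
large top z 26.5 rect [580.7 118.4  70.5  60.  -89.8]
large side z 25.0 rect [578.4 179.6 204.2  64.  -89.5]
t 4.95 p [749.7 112.5 312. ] rpy [ 3.131 -0.     1.596] gap 85.23715446035445 ff 0.0 F [0.1 0.4 0.5]
to (578.0, 185.0, 150.0, 91.5) shift cm [  7.69 -17.15  16.03] rot [ 0.01  -0.    -0.001]
```

arm_command(targets=[[8.5,6.93,-16.85,3,0,0,0.023],[8.5,6.93,-16.85,10,0,0,0.023],[8.5,6.93,-16.85,16,0,0,0.023],[8.5,6.93,-16.85,16,0,0,0.023],[8.5,6.93,-16.85,16,0,0,0.023],[8.5,6.93,-16.85,16,0,0,0.023],[8.5,6.93,-16.85,16,0,0,0.023]])

```text
time: 5.82
tcp_pos: [577.1, 177.5, 151.9]
eef_rot: [3.135, -0.001, 1.573]
wrist_force: [0.3, 0.3, 0.2]
finger_gap: 84.5
finger_force: 0.0
```

```bash
python3 go.py 581.3 181.5 79.5 90.3
```

```text
t 5.825 p [577.1 177.5 151.9] rpy [ 3.135e+00 -1.000e-03  1.573e+00] gap 84.48360270758991 ff 0.0 F [0.3 0.3 0.2]
to (581.3, 181.5, 79.5, 90.3) shift cm [0.4  0.37 7.24] rot [ 0.007 -0.001 -0.003]
```

arm_command(targets=[[8.5,0.4,0.35,3,0,0,0],[8.5,0.4,0.35,6,0,0,0],[8.5,0.4,0.35,7.2,0,0,0],[8.5,0.4,0.35,7.2,0,0,0],[5.8,0.4,0.35,7.2,0,0,0],[5.8,0.4,0.35,7.2,0,0,0],[5.8,0.4,0.35,7.2,0,0,0],[5.8,0.4,0.35,7.2,0,0,0]], force=60)

```text
time: 6.82
tcp_pos: [579.9, 181.8, 79.6]
eef_rot: [3.135, -0.001, 1.574]
wrist_force: [1.5, -0.2, 6.4]
finger_gap: 60.4
finger_force: 69.3
```

arm_command(targets=[[5.8,0,0,-1,0,0,0],[5.8,0,0,-3,0,0,0],[5.8,0,0,-6,0,0,0],[5.8,0,0,-9,0,0,0],[5.8,0,0,-12,0,0,0],[5.8,0,0,-13,0,0,0],[5.8,0,0,-13,0,0,0],[5.8,0,0,-13,0,0,0]])

```text
time: 7.82
tcp_pos: [576.3, 181.3, 205.1]
eef_rot: [-3.138, 0.001, 1.574]
wrist_force: [0.3, 1.0, -4.7]
finger_gap: 60.5
finger_force: 68.2
```

```bash
python3 go.py 584.7 -44.3 215 -2.9
```

```text
t 7.825 p [576.3 181.3 205.1] rpy [-3.138e+00  1.000e-03  1.574e+00] gap 60.459915647670336 ff 68.23205351829529 F [ 0.3  1.  -4.7]
to (584.7, -44.3, 215.0, -2.9) shift cm [-22.57   0.77  -0.98] rot [-0.002  0.003  1.624]
```

arm_command(targets=[[5.8,-4,0.2,-1,0,0,0.18],[5.8,-8,0.3,-1,0,0,0.36],[5.8,-12,0.4,-1,0,0,0.54],[5.8,-15,0.5,-1,0,0,0.72],[5.8,-18,0.6,-1,0,0,0.9],[5.8,-20,0.7,-1,0,0,1.08],[5.8,-22,0.77,-1,0,0,1.26],[5.8,-22.5,0.77,-1,0,0,1.44]])

```text
time: 8.82
tcp_pos: [584.9, -44.7, 214.8]
eef_rot: [-3.141, 0.003, 0.126]
wrist_force: [-0.3, -0.6, -3.8]
finger_gap: 60.3
finger_force: 68.1
```

arm_command(targets=[[5.8,0,0,0,0,0,0.1],[5.8,0,0,0,0,0,0.184],[5.8,0,0,0,0,0,0.184],[5.8,0,0,0,0,0,0.184],[5.8,0,0,0,0,0,0.184]])

```text
time: 9.45
tcp_pos: [585.6, -43.3, 216.4]
eef_rot: [-3.141, 0.001, -0.049]
wrist_force: [0.3, -0.8, -3.7]
finger_gap: 60.6
finger_force: 68.1
```

```bash
python3 go.py 584.7 -44.3 215 -2.9
python3 - <<'E'
from h import *
d=look('top');e=look('side')
a=[cv2.resize(x['frame'][s],(400,400),interpolation=2) for x,s in((d,np.s_[110:240,275:405]),(e,np.s_[110:240,280:410]))]
cv2.imwrite('pics/b.png',np.hstack(a)[:,:,::-1])
E
```

```text
t 9.45 p [585.6 -43.3 216.4] rpy [-3.141e+00  1.000e-03 -4.900e-02] gap 60.55858019966799 ff 68.14602613449097 F [ 0.3 -0.8 -3.7]
to (584.7, -44.3, 215.0, -2.9) shift cm [-0.09  0.1   0.14] rot [-0.     0.001  0.001]
```

View pics/b.png

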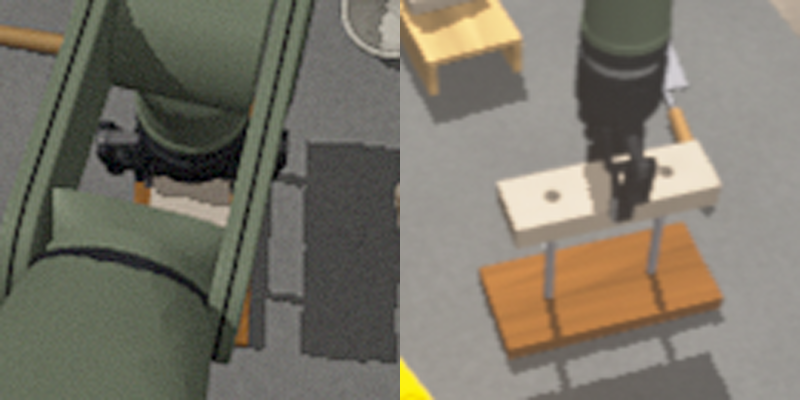

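The side view shows the slab level above the board, with holes at crop (552,195) and (668,170) and the pins below it at crop (550,240) and (655,220). The top view is blocked by the arm.

```bash
cat > hov.py <<'E'
from m import *
import sys
def hov(off,near=(584,-45),n='side'):
    s=ctrl.state(); p=np.array(s['tcp_pos']); zt=p[2]-off+26
    d=look(n); hsv=cv2.cvtColor(d['frame'],cv2.COLOR_RGB2HSV).astype(int); P=pts(d)
    m=(hsv[...,1]<70)&(hsv[...,2]>60)&(abs(P[...,2]-zt)<9)&(np.hypot(P[...,0]-near[0],P[...,1]-near[1])<120)
    m=cv2.morphologyEx(m.astype(np.uint8),cv2.MORPH_CLOSE,np.ones((5,5)))
    zz=P[m>0][:,2]; V=hsv[...,2]
    print('tcp',p.round(1),'yaw',np.degrees(s['eef_rot'][2]).round(2),'ztop exp',zt.round(1),'meas',np.nanmedian(zz).round(1))
    # top face brighter than sides: keep contour at bright threshold
    b=((m>0)&(V>190)).astype(np.uint8)
    Q=plane(d,np.argwhere(b>0)[:,::-1],zt)[:,:2]; print('face rect',rect(Q),len(Q))
    # holes: dark spots inside hull of the face
    h=cv2.fillConvexPoly(np.zeros_like(b),cv2.convexHull(np.argwhere(b>0)[:,::-1].astype(np.int32)),1)
    h=cv2.erode(h,np.ones((3,3)))
    c=((h>0)&(V<165)&(P[...,2]<zt+8)).astype(np.uint8)
    k,l,st,ce=cv2.connectedComponentsWithStats(c)
    for i in range(1,k):
        if 4<st[i,4]<90: print('dark',st[i],ce[i].round(1),plane(d,ce[i],zt)[0,:2].round(1))
if __name__=='__main__': hov(float(sys.argv[1]))
E
python3 hov.py 79.6
```

```text
tcp [585.7 -43.4 216.7] yaw -2.85 ztop exp 163.1 meas 162.0
face rect [584.3 -44.5 198.6  62.9  -2.8] 741
dark [341 163   8  16  77] [344.5 169.9] [575.6 -43.7]
dark [365 164   3   3   7] [366.  165.3] [641.3 -47.3]
dark [328 172   3   3   6] [329.2 173.2] [529.8 -41.4]
```

Run:
```python
from m import *
d=cams.read_camera('side'); t=cams.read_camera('top')
for n,c,z in(('side',d,18),('top',t,18)):
    f=cv2.imread(f'pics/{n}0.png')[:,:,::-1]; hsv=cv2.cvtColor(f,cv2.COLOR_RGB2HSV).astype(int)
    u0,u1,v0,v1=(300,390,175,228) if n=='side' else (310,365,135,228)
    for thr in (100,130,140,150,160) if n=='side' else (80,100):
        m=np.zeros((400,640),np.uint8); m[v0:v1,u0:u1]=((hsv[...,0]<22)&(hsv[...,1]>110)&(hsv[...,2]>thr))[v0:v1,u0:u1]
        k,l,st,ce=cv2.connectedComponentsWithStats(m); b=l==1+np.argmax(st[1:,4])
        print(n,thr,rect(plane(c,np.argwhere(b)[:,::-1],z)[:,:2]))
f=cv2.imread('pics/side0.png')[:,:,::-1]; 
for v in range(176,214,3): print(v,f[v,320:334].sum(1)//3, f[v,356:370].sum(1)//3)
for (x,y) in((640.5,-47),(529,-41.5)):
    for z in(18,60,108):
        q=d['R']@[x,y,z]+d['t']; q=d['camera_matrix']@q; print((x,y,z),(q[:2]/q[2]).round(1))
```

```text
side 100 [583.5 -51.5 229.  116.6  -3.4]
side 130 [590.5 -46.6 132.9 105.6  71.2]
side 140 [590.5 -46.6 132.8 105.5  71.2]
side 150 [590.3 -46.3 135.3 102.6  69.6]
side 160 [592.8 -47.3 125.4 107.   -3.7]
top 80 [583.8 -45.5 229.1 109.3  -3. ]
top 100 [584.7 -45.3 227.3 108.9  -3. ]
176 [140 139 140 139 140 141 140 140 140 140 140 141 139 140] [146 145 144 145 145 145 145 146 146 146 145 145 144 144]
179 [140 138 139 139 140 140 140 139 138 139 141 141 140 140] [145 145 144 145 146 146 140 132 139 145 141 145 145 144]
182 [142 143 142 141 139 138 139 139 138 139 140 139 141 141] [144 145 146 144 145 143 123 107 111 123 134 139 135 131]
185 [140 141 141 142 141 142 141 142 144 143 141 143 143 143] [130 127 125 123 121 115 107 108 114 120 123 123 123 122]
188 [142 142 142 140 139 140 142 127 114 119 129 138 140 141] [122 123 122 121 121 113 106 109 116 117 119 118 119 119]
191 [140 140 140 140 139 138 133 117 108 112 124 130 131 129] [119 120 120 120 115 107 108 112 116 117 116 113 112 112]
194 [126 126 126 126 125 125 119 111 109 114 123 127 125 123] [122 120 118 116 110 104 110 113 1
[... 231 characters left out ...]
 82  97 114 118 119 119 120 120]
203 [127 126 126 124 125 124 116 107 110 114 119 122 124 122] [119 119 119 119 117 103  83  83 100 115 120 122 122 122]
206 [123 122 120 121 120 118 107  98 105 108 110 113 112 112] [122 123 123 122 122 121 105  86  85 106 122 125 124 124]
209 [118 117 118 118 118 117 115  99  80  80 100 114 116 118] [122 122 121 122 122 121 119 103  85  85 106 122 123 121]
212 [116 116 117 118 119 120 120 119 103  85  86 107 122 123] [124 120 120 120 114 103  93  89  83  81  79  79  81  82]
(640.5, -47, 18) [360.7 197. ]
(640.5, -47, 60) [362.1 188.5]
(640.5, -47, 108) [363.7 178.1]
(529, -41.5, 18) [327.5 204.8]
(529, -41.5, 60) [327.9 196.3]
(529, -41.5, 108) [328.3 186. ]
```

arm_command(targets=[[5.8,-0.13,0.19,1,0,0,0],[5.8,-0.13,0.19,2,0,0,0],[5.8,-0.13,0.19,2.4,0,0,0],[5.8,-0.13,0.19,2.4,0,0,0],[5.8,-0.13,0.19,2.4,0,0,0]])

```text
time: 10.32
tcp_pos: [584.6, -45.3, 193.0]
eef_rot: [3.142, -0.0, -0.05]
wrist_force: [0.0, -0.7, -4.0]
finger_gap: 60.3
finger_force: 68.2
```

```bash
python3 hov.py 79.6
python3 - <<'E'
from h import *
d=look('side')
cv2.imwrite('pics/c.png',cv2.resize(d['frame'][145:225,295:395],(800,600),interpolation=2)[:,:,::-1])
E
```

```text
tcp [584.6 -45.3 193. ] yaw -2.88 ztop exp 139.4 meas 138.5
face rect [583.1 -46.6 198.5  63.3  -2.9] 734
dark [341 169   7  16  69] [343.8 176.1] [574.3 -45.7]
dark [362 169   5   4  11] [363.7 171.1] [637.2 -46.6]
dark [328 179   3   2   6] [329.  179.5] [529.1 -44. ]
```

View pics/c.png

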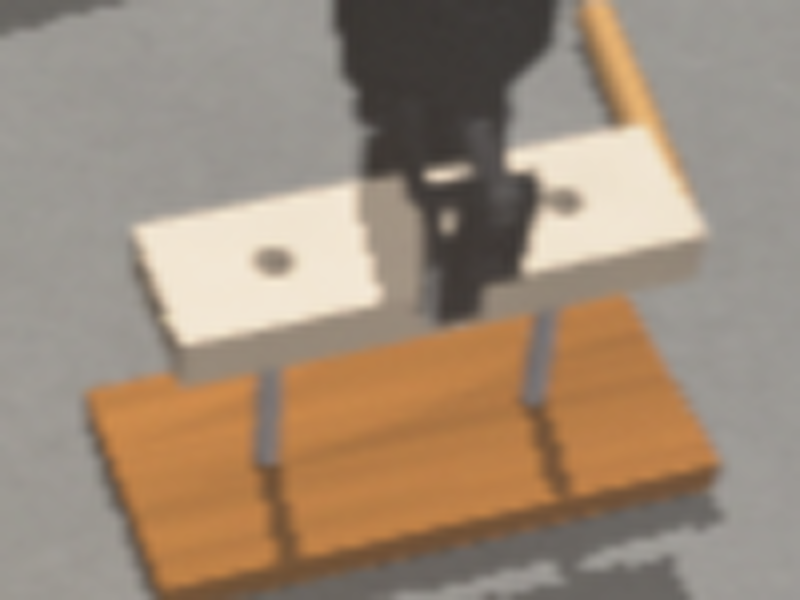

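Run:
```python
from h import *
d=cams.read_camera('side');f=cv2.imread('pics/side0.png').astype(int).sum(2)//3
print(f[182:192,325:332]); print(f[174:184,360:367])
g=d['frame'].astype(int).sum(2)//3
print(g[200:211,325:332]); print(g[192:203,358:365])
def pr(x,y,z):
    q=d['camera_matrix']@(d['R']@[x,y,z]+d['t']); return (q[:2]/q[2]).round(2)
for (x,y) in((640.5,-47),(529,-41.5)):
    print('tip edges',pr(x,y+2,108),pr(x,y-2,108),'100:',pr(x,y,100),'base front',pr(x-2.2,y-4.5,18))
```

```text
[[138 139 139 138 139 140 139]
 [139 140 141 139 139 140 140]
 [140 140 141 141 141 141 141]
 [142 141 142 144 143 141 143]
 [141 141 142 150 151 143 141]
 [140 139 135 144 150 143 141]
 [140 142 127 114 119 129 138]
 [143 155 139 112 114 123 134]
 [142 150 135 109 113 122 133]
 [138 133 117 108 112 124 130]]
[[145 145 145 145 146 146 145]
 [144 144 143 144 145 144 145]
 [145 145 145 146 146 146 145]
 [149 148 146 146 147 146 145]
 [148 147 145 144 149 151 145]
 [146 146 140 132 139 145 141]
 [145 144 129 112 118 124 134]
 [145 142 123 105 113 124 135]
 [145 143 123 107 111 123 134]
 [141 139 122 107 112 123 127]]
[[129 124 116 118 122 130 137]
 [133 126 118 118 123 130 133]
 [134 126 115 119 123 128 133]
 [133 124 115 118 121 127 132]
 [131 123 115 118 122 125 129]
 [130 118 111 118 122 124 124]
 [126 114 106 112 115 117 120]
 [125 111  93  88  89 106 120]
 [124 121 104  85  87 107 122]
 [125 122 105  85  86 106 123]
 [123 122 106  86  86 107 124]]
[[130 128 119 110 116 118 119]
 [128 126 116 111 117 118 119]
 [126 124 116 111 118 120 121]
 [123 121 116 113 119 122 120]
 [121 120 116 115 120 124 123]
 [121 116 113 115 117 121 121]
 [121 110 105 110 107 110 119]
 [117 115 102  90  90 105 119]
 [119 119 108  91  87 103 120]
 [125 125 122 106  88  91 111]
 [126 126 125 108  88  87 109]]
tip edges [363.42 177.62] [363.96 178.56] 100: [363.41 179.87] base front [360.66 198.18]
tip edges [328.11 185.53] [328.58 186.51] 100: [328.27 187.79] base front [327.35 206.03]
```

arm_command(targets=[[5.8,0.15,-0.03,0,0,0,0],[5.8,0.15,-0.03,0.4,0,0,0],[5.8,0.15,-0.03,0.7,0,0,0],[5.8,0.15,-0.03,1.0,0,0,0],[5.8,0.15,-0.03,1.0,0,0,0]])

```text
time: 11.1
tcp_pos: [585.5, -45.0, 182.2]
eef_rot: [-3.141, 0.001, -0.05]
wrist_force: [-0.3, 0.8, -3.2]
finger_gap: 60.4
finger_force: 68.2
```

arm_command(targets=[[5.8,0,0,0.3,0,0,0],[5.8,0,0,0.6,0,0,0],[5.8,0,0,0.9,0,0,0],[5.8,0,0,0.9,0,0,0]])

```text
time: 11.6
tcp_pos: [585.6, -45.0, 173.4]
eef_rot: [-3.141, 0.001, -0.05]
wrist_force: [-0.1, -0.3, -3.1]
finger_gap: 60.4
finger_force: 68.2
```

arm_command(targets=[[5.8,0,0,1.0,0,0,0],[5.8,0,0,2.2,0,0,0],[5.8,0,0,3.4,0,0,0],[5.8,0,0,4.6,0,0,0],[5.8,0,0,5.8,0,0,0],[5.8,0,0,6.8,0,0,0],[5.8,0,0,7.2,0,0,0],[5.8,0,0,7.2,0,0,0]])

```text
time: 12.6
tcp_pos: [585.8, -45.0, 101.5]
eef_rot: [-3.142, 0.0, -0.05]
wrist_force: [-0.2, 0.7, -3.5]
finger_gap: 60.3
finger_force: 68.2
```

arm_command(targets=[[5.8,0,0,0.15,0,0,0],[5.8,0,0,0.3,0,0,0],[5.8,0,0,0.45,0,0,0],[5.8,0,0,0.45,0,0,0]])

```text
time: 13.1
tcp_pos: [586.1, -45.1, 97.8]
eef_rot: [3.141, -0.001, -0.05]
wrist_force: [-0.6, 0.7, -1.4]
finger_gap: 60.1
finger_force: 68.4
```

Nearly seated. I'll release, rise above the pins, and get numbers for the middle layer's approach.

arm_command(targets=[[5.8,0,0,0.1,0,0,0],[8.5,0,0,0.1,0,0,0],[8.5,0,0,0.1,0,0,0],[8.5,0,0,-2,0,0,0],[8.5,0,0,-6,0,0,0],[8.5,0,0,-11,0,0,0],[8.5,0,0,-15,0,0,0],[8.5,0,0,-15,0,0,0]])

```text
time: 14.1
tcp_pos: [588.6, -45.6, 252.4]
eef_rot: [3.14, -0.01, -0.05]
wrist_force: [0.7, -0.1, 0.4]
finger_gap: 85.3
finger_force: 0.0
```

```bash
python3 meas.py large 584 -45 44
python3 - <<'E'
from m import *
d=look('side');P=pts(d);hsv=cv2.cvtColor(d['frame'],cv2.COLOR_RGB2HSV).astype(int)
b,P=blob(d,(hsv[...,1]<60)&(hsv[...,2]>190),(585,-45),37,52)
print('large z',np.median(P[b][:,2]),rect(plane(d,np.argwhere(b)[:,::-1],44)[:,:2]))
b,P=blob(d,(hsv[...,1]<60)&(hsv[...,2]>190),(481,-331),18,34)
print('middle z',np.median(P[b][:,2]),rect(plane(d,np.argwhere(b)[:,::-1],26)[:,:2]))
b,P=blob(d,(hsv[...,1]<60)&(hsv[...,2]>170),(600,-304),18,34)
print('small z',np.median(P[b][:,2]),rect(plane(d,np.argwhere(b)[:,::-1],26)[:,:2]))
E
python3 go.py 482 -331 250 81.6 482 -331 120 81.6
```

```text
large top z 22.4 rect [629.2 -77.7   0.    0.    0. ]
large side z 27.0 rect [584.2 -75.7 195.5  11.8  -2.8]
large z 43.200579363303774 [587.7 -47.1 115.9  61.5  -3.2]
middle z 25.13699090790633 [ 481.3 -330.4  167.9   50.4   81.6]
small z 25.149233676244418 [ 600.3 -306.6  146.7   43.2  -81.8]
t 14.25 p [585.2 -44.9 246.1] rpy [-3.141e+00  2.000e-03 -5.000e-02] gap 84.85084126487911 ff 0.0 F [-0.5  0.2 -0.1]
to (482.0, -331.0, 250.0, 81.6) shift cm [-8.87 29.09 -0.38] rot [-2.000e-03  1.000e-03 -1.474e+00]
to (482.0, -331.0, 120.0, 81.6) shift cm [-8.84 29.1  12.62] rot [-2.000e-03  1.000e-03 -1.474e+00]
```

arm_command(targets=[[8.5,-2,5,0,0,0,-0.18],[8.5,-4,10,0,0,0,-0.36],[8.5,-6,15,0,0,0,-0.54],[8.5,-8,20,0,0,0,-0.72],[8.5,-8.8,25,0,0,0,-0.9],[8.5,-8.8,28.9,2,0,0,-1.08],[8.5,-8.8,28.9,5,0,0,-1.26],[8.5,-8.8,28.9,8,0,0,-1.44]])

```text
time: 15.25
tcp_pos: [482.1, -329.2, 164.0]
eef_rot: [-3.138, -0.002, 1.394]
wrist_force: [-0.3, 0.1, 0.2]
finger_gap: 85.2
finger_force: 0.0
```

arm_command(targets=[[8.5,0,0,2,0,0,-0.034],[8.5,0,0,4,0,0,-0.034],[8.5,0,0,4,0,0,-0.034],[8.5,0,0,4,0,0,-0.034]])

```text
time: 15.75
tcp_pos: [483.8, -329.4, 127.5]
eef_rot: [3.141, 0.0, 1.424]
wrist_force: [-0.2, 0.1, 0.1]
finger_gap: 84.9
finger_force: 0.0
```

```bash
python3 go.py 482.5 -329.7 79.5 81.6
```

```text
t 15.75 p [ 483.8 -329.4  127.5] rpy [3.141 0.    1.424] gap 84.85867678304609 ff 0.0 F [-0.2  0.1  0.1]
to (482.5, -329.7, 79.5, 81.6) shift cm [-0.05 -0.12  4.8 ] rot [ 0.     0.    -0.001]
```

arm_command(targets=[[8.5,-0.05,-0.12,2.4,0,0,0],[8.5,-0.05,-0.12,4.8,0,0,0],[8.5,-0.05,-0.12,4.8,0,0,0],[4.8,-0.05,-0.12,4.8,0,0,0],[4.8,-0.05,-0.12,4.8,0,0,0],[4.8,-0.05,-0.12,4.8,0,0,0],[4.8,-0.05,-0.12,4.8,0,0,0],[4.8,-0.05,-0.12,4.8,0,0,0]], force=60)

```text
time: 16.75
tcp_pos: [483.4, -330.7, 81.5]
eef_rot: [3.138, 0.002, 1.424]
wrist_force: [0.6, 0.4, 5.9]
finger_gap: 50.5
finger_force: 66.5
```

arm_command(targets=[[4.8,0,0,-1,0,0,0],[4.8,0,0,-3,0,0,0],[4.8,0,0,-6,0,0,0],[4.8,0,0,-9,0,0,0],[4.8,0,0,-12,0,0,0],[4.8,0,0,-13.5,0,0,0],[4.8,0,0,-13.5,0,0,0],[4.8,0,0,-13.5,0,0,0]])

```text
time: 17.75
tcp_pos: [481.5, -328.9, 212.9]
eef_rot: [-3.139, -0.002, 1.424]
wrist_force: [0.3, -0.0, -3.2]
finger_gap: 50.3
finger_force: 65.5
```

```bash
python3 go.py 585.5 -45 215 -2.9
```

```text
t 17.75 p [ 481.5 -328.9  212.9] rpy [-3.139e+00 -2.000e-03  1.424e+00] gap 50.27806376244161 ff 65.51657795906067 F [ 0.3 -0.  -3.2]
to (585.5, -45.0, 215.0, -2.9) shift cm [29.61  6.13 -0.18] rot [-0.003  0.     1.474]
```

arm_command(targets=[[4.8,4.5,1,0,0,0,0.18],[4.8,9,2,0,0,0,0.36],[4.8,14,3,0,0,0,0.54],[4.8,19,4,0,0,0,0.72],[4.8,24,5,0,0,0,0.9],[4.8,27.5,5.8,0,0,0,1.08],[4.8,29.3,6.13,0,0,0,1.26],[4.8,29.6,6.13,0,0,0,1.44]])

```text
time: 18.75
tcp_pos: [585.5, -43.8, 212.1]
eef_rot: [-3.14, 0.004, -0.02]
wrist_force: [0.2, -0.2, -3.4]
finger_gap: 50.6
finger_force: 65.4
```

arm_command(targets=[[4.8,0,0,0,0,0,0.034],[4.8,0,0,0,0,0,0.034],[4.8,0,0,0,0,0,0.034],[4.8,0,0,0,0,0,0.034]])

```text
time: 19.25
tcp_pos: [586.2, -46.1, 214.3]
eef_rot: [3.142, 0.0, -0.05]
wrist_force: [-0.6, -0.6, -3.8]
finger_gap: 50.3
finger_force: 65.4
```

```bash
python3 hov.py 81.5; python3 go.py 585.5 -45 195 -2.9
```

```text
tcp [586.2 -46.1 214.3] yaw -2.87 ztop exp 158.8 meas 157.6
face rect [583.1 -47.4 170.9  52.9  -2.7] 492
dark [342 166   6  13  61] [344.9 171.5] [576.1 -46.2]
dark [363 166   5   3  11] [365.1 167. ] [638.2 -49. ]
dark [328 174   3   3   6] [329.2 175.2] [528.6 -44.8]
t 19.3 p [586.2 -46.1 214.4] rpy [ 3.142 -0.    -0.05 ] gap 50.503159175384056 ff 65.41251182556152 F [-0.1  0.1 -3.7]
to (585.5, -45.0, 195.0, -2.9) shift cm [-0.08 -0.1   1.94] rot [ 0. -0.  0.]
```

arm_command(targets=[[4.8,0.11,-0.13,0.8,0,0,0],[4.8,0.11,-0.13,1.6,0,0,0],[4.8,0.11,-0.13,2.1,0,0,0],[4.8,0.11,-0.13,2.1,0,0,0]])

```text
time: 19.8
tcp_pos: [586.8, -44.4, 192.3]
eef_rot: [-3.141, 0.002, -0.05]
wrist_force: [-1.1, 0.1, -3.3]
finger_gap: 50.7
finger_force: 65.4
```

```bash
python3 hov.py 81.5
```

```text
tcp [586.8 -44.4 192.3] yaw -2.87 ztop exp 136.8 meas 135.9
face rect [582.8 -45.5 172.3  53.   -2.8] 483
dark [342 171   6  13  51] [344.4 176.2] [576.7 -44.6]
dark [362 171   5   3   9] [364.2 171.7] [638.9 -47. ]
dark [328 179   3   2   6] [329.  179.5] [530.  -41.9]
```

arm_command(targets=[[4.8,0.05,0.06,0,0,0,0],[4.8,0.05,0.06,0.4,0,0,0],[4.8,0.05,0.06,0.8,0,0,0],[4.8,0.05,0.06,0.8,0,0,0],[4.8,0.05,0.06,1.1,0,0,0],[4.8,0.05,0.06,1.1,0,0,0]])

```text
time: 20.6
tcp_pos: [587.7, -45.1, 182.0]
eef_rot: [-3.141, 0.001, -0.05]
wrist_force: [-1.2, 0.6, -3.4]
finger_gap: 50.3
finger_force: 65.4
```

arm_command(targets=[[4.8,0,0,0.3,0,0,0],[4.8,0,0,0.6,0,0,0],[4.8,0,0,0.9,0,0,0],[4.8,0,0,0.9,0,0,0]])

```text
time: 21.1
tcp_pos: [587.6, -45.1, 172.8]
eef_rot: [-3.141, 0.001, -0.05]
wrist_force: [1.2, 0.2, -3.1]
finger_gap: 50.2
finger_force: 65.4
```

Free on the pins. Seated TCP should be about 44+81.5 = 125.5.

arm_command(targets=[[4.8,0,0,1.0,0,0,0],[4.8,0,0,2.2,0,0,0],[4.8,0,0,3.4,0,0,0],[4.8,0,0,4.1,0,0,0],[4.8,0,0,4.3,0,0,0],[4.8,0,0,4.3,0,0,0]])

```text
time: 21.85
tcp_pos: [588.0, -45.2, 130.3]
eef_rot: [3.142, -0.0, -0.05]
wrist_force: [-0.4, -0.6, -3.3]
finger_gap: 50.5
finger_force: 65.5
```

arm_command(targets=[[4.8,0,0,0.15,0,0,0],[4.8,0,0,0.3,0,0,0],[4.8,0,0,0.45,0,0,0],[4.8,0,0,0.45,0,0,0]])

```text
time: 22.35
tcp_pos: [587.8, -45.1, 125.7]
eef_rot: [-3.142, 0.0, -0.05]
wrist_force: [0.1, -0.2, -3.1]
finger_gap: 49.9
finger_force: 65.5
```

arm_command(targets=[[4.8,0,0,0.08,0,0,0],[4.8,0,0,0.16,0,0,0],[4.8,0,0,0.16,0,0,0],[4.8,0,0,0.16,0,0,0]])

```text
time: 22.85
tcp_pos: [587.9, -45.1, 125.5]
eef_rot: [3.141, 0.0, -0.05]
wrist_force: [-3.1, 2.2, 4.7]
finger_gap: 50.6
finger_force: 66.4
```

Seated, with an upward reaction. Release and rise.

arm_command(targets=[[8.5,0,0,0,0,0,0],[8.5,0,0,0,0,0,0],[8.5,0,0,-2,0,0,0],[8.5,0,0,-6,0,0,0],[8.5,0,0,-10,0,0,0],[8.5,0,0,-12,0,0,0],[8.5,0,0,-12,0,0,0],[8.5,0,0,-12,0,0,0]])

```text
time: 23.85
tcp_pos: [587.4, -45.1, 243.8]
eef_rot: [-3.142, 0.001, -0.05]
wrist_force: [0.8, -0.5, 0.1]
finger_gap: 85.1
finger_force: 0.0
```

```bash
python3 - <<'E'
from m import *
d=look('side','s5');P=pts(d);hsv=cv2.cvtColor(d['frame'],cv2.COLOR_RGB2HSV).astype(int)
b,P=blob(d,(hsv[...,1]<60)&(hsv[...,2]>190),(585,-45),60,80)
print('middle z',np.median(P[b][:,2]),rect(plane(d,np.argwhere(b)[:,::-1],70)[:,:2]))
E
python3 go.py 600.8 -304 245 98.2
```

```text
middle z 69.12842219302053 [587.2 -46.4 113.9  52.5  -3. ]
t 23.9 p [587.1 -45.  243. ] rpy [-3.141e+00  2.000e-03 -5.000e-02] gap 85.26419029245237 ff 0.0 F [-0.2 -0.6 -0.9]
to (600.8, -304.0, 245.0, 98.2) shift cm [ 2.67 25.8  -0.21] rot [-2.000e-03  1.000e-03 -1.764e+00]
```

arm_command(targets=[[8.5,0,5,0,0,0,-0.18],[8.5,1,10,0,0,0,-0.36],[8.5,2,15,0,0,0,-0.54],[8.5,2.7,20,0,0,0,-0.72],[8.5,2.7,24,0,0,0,-0.9],[8.5,2.7,25.85,0,0,0,-1.08],[8.5,2.7,25.85,2,0,0,-1.26],[8.5,2.7,25.85,5,0,0,-1.44]])

```text
time: 24.9
tcp_pos: [601.7, -305.3, 193.0]
eef_rot: [-3.142, -0.0, 1.395]
wrist_force: [0.1, 0.5, -0.6]
finger_gap: 84.7
finger_force: 0.0
```

arm_command(targets=[[8.5,0,0,2,0,0,-0.18],[8.5,0,0,5,0,0,-0.324],[8.5,0,0,7,0,0,-0.324],[8.5,0,0,7,0,0,-0.324],[8.5,0,0,7,0,0,-0.324]])

```text
time: 25.52
tcp_pos: [602.4, -305.0, 124.9]
eef_rot: [3.141, 0.001, 1.713]
wrist_force: [0.5, 0.1, 1.0]
finger_gap: 85.2
finger_force: 0.0
```

```bash
python3 go.py 601.2 -304.8 82 98.2
```

```text
t 25.525 p [ 602.4 -305.   124.9] rpy [3.141e+00 1.000e-03 1.713e+00] gap 85.15589725972762 ff 0.0 F [0.5 0.1 1. ]
to (601.2, -304.8, 82.0, 98.2) shift cm [ 0.04 -0.12  4.29] rot [ 0.001  0.001 -0.001]
```

arm_command(targets=[[8.5,0,-0.12,2.2,0,0,0],[8.5,0,-0.12,4.3,0,0,0],[8.5,0,-0.12,4.3,0,0,0],[4.0,0,-0.12,4.3,0,0,0],[4.0,0,-0.12,4.3,0,0,0],[4.0,0,-0.12,4.3,0,0,0],[4.0,0,-0.12,4.3,0,0,0],[4.0,0,-0.12,4.3,0,0,0]], force=60)

```text
time: 26.52
tcp_pos: [601.5, -305.4, 82.5]
eef_rot: [3.14, 0.002, 1.714]
wrist_force: [0.3, -0.1, 5.1]
finger_gap: 42.2
finger_force: 64.3
```

arm_command(targets=[[4.0,0,0,-1,0,0,0],[4.0,0,0,-3,0,0,0],[4.0,0,0,-6,0,0,0],[4.0,0,0,-9,0,0,0],[4.0,0,0,-12,0,0,0],[4.0,0,0,-13.5,0,0,0],[4.0,0,0,-13.5,0,0,0],[4.0,0,0,-13.5,0,0,0]])

```text
time: 27.52
tcp_pos: [599.9, -304.3, 214.6]
eef_rot: [-3.139, -0.002, 1.714]
wrist_force: [-0.4, -0.2, -2.3]
finger_gap: 42.8
finger_force: 63.7
```

```bash
python3 go.py 586.5 -45 215 -2.9
```

```text
t 27.525 p [ 599.9 -304.3  214.6] rpy [-3.139e+00 -2.000e-03  1.714e+00] gap 42.761714474946906 ff 63.67765545845032 F [-0.4 -0.2 -2.3]
to (586.5, -45.0, 215.0, -2.9) shift cm [2.586e+01 2.370e+00 1.000e-02] rot [-3.000e-03  1.000e-03  1.764e+00]
```

arm_command(targets=[[4.0,3,0.3,0,0,0,0.18],[4.0,7,0.6,0,0,0,0.36],[4.0,11,1,0,0,0,0.54],[4.0,15,1.4,0,0,0,0.72],[4.0,19,1.8,0,0,0,0.9],[4.0,23,2.1,0,0,0,1.08],[4.0,25,2.37,0,0,0,1.26],[4.0,25.85,2.37,0,0,0,1.44]])

```text
time: 28.52
tcp_pos: [586.1, -43.7, 214.1]
eef_rot: [-3.14, 0.003, 0.27]
wrist_force: [0.1, -0.3, -1.6]
finger_gap: 42.4
finger_force: 63.6
```

arm_command(targets=[[4.0,0,0,0,0,0,0.17],[4.0,0,0,0,0,0,0.324],[4.0,0,0,1,0,0,0.324],[4.0,0,0,2,0,0,0.324],[4.0,0,0,2,0,0,0.324],[4.0,0,0,2,0,0,0.324]])

```text
time: 29.28
tcp_pos: [587.2, -45.6, 195.9]
eef_rot: [-3.142, 0.001, -0.05]
wrist_force: [0.6, 0.4, -2.7]
finger_gap: 42.2
finger_force: 63.6
```

```bash
python3 hov.py 82.5
python3 - <<'E'
from h import *
d=look('side')
cv2.imwrite('pics/d.png',cv2.resize(d['frame'][145:225,295:395],(800,600),interpolation=2)[:,:,::-1])
E
```

```text
tcp [587.2 -45.6 195.9] yaw -2.85 ztop exp 139.4 meas 138.1
face rect [585.2 -46.7 144.6  44.3  -3. ] 269
dark [338 171   9  11  66] [342.9 176.2] [571.7 -45.3]
dark [362 170   6   4  11] [364.6 171.5] [639.1 -48.8]
dark [328 178   4   3   9] [329.4 179.3] [530.5 -43.8]
```

View pics/d.png

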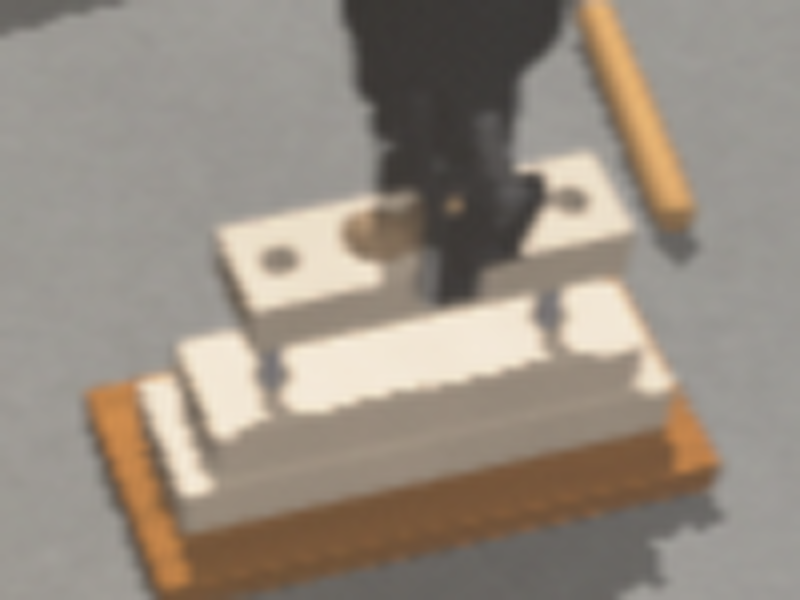

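The view shows the large and middle layers seated flat and the small one held level above them. Its holes, at crop (280,260) and (570,198), line up with the pins at (272,365) and (548,305).

arm_command(targets=[[4.0,-0.04,-0.06,0,0,0,0],[4.0,-0.04,-0.06,0.4,0,0,0],[4.0,-0.04,-0.06,0.8,0,0,0],[4.0,-0.04,-0.06,1.1,0,0,0],[4.0,-0.04,-0.06,1.3,0,0,0],[4.0,-0.04,-0.06,1.3,0,0,0]])

```text
time: 30.12
tcp_pos: [586.8, -44.9, 182.9]
eef_rot: [-3.141, 0.001, -0.05]
wrist_force: [0.1, 0.6, -2.3]
finger_gap: 42.3
finger_force: 63.6
```

arm_command(targets=[[4.0,0,0,0.3,0,0,0],[4.0,0,0,0.6,0,0,0],[4.0,0,0,0.9,0,0,0],[4.0,0,0,0.9,0,0,0]])

```text
time: 30.62
tcp_pos: [586.6, -44.9, 173.7]
eef_rot: [-3.141, 0.001, -0.05]
wrist_force: [-0.9, -0.4, -1.7]
finger_gap: 42.5
finger_force: 63.6
```

Underside is about 91 and free of the pins. Seated TCP should be about 152.5.

arm_command(targets=[[4.0,0,0,0.6,0,0,0],[4.0,0,0,1.2,0,0,0],[4.0,0,0,1.7,0,0,0],[4.0,0,0,1.9,0,0,0],[4.0,0,0,2.05,0,0,0],[4.0,0,0,2.15,0,0,0],[4.0,0,0,2.15,0,0,0]])

```text
time: 31.5
tcp_pos: [587.0, -45.0, 152.8]
eef_rot: [3.142, -0.0, -0.05]
wrist_force: [-0.5, -0.5, -2.3]
finger_gap: 42.5
finger_force: 63.6
```

arm_command(targets=[[4.0,0,0,0.06,0,0,0],[4.0,0,0,0.12,0,0,0],[4.0,0,0,0.12,0,0,0],[4.0,0,0,0.12,0,0,0]])

```text
time: 32.0
tcp_pos: [587.1, -45.0, 152.5]
eef_rot: [3.141, -0.0, -0.05]
wrist_force: [-2.6, 1.0, 5.4]
finger_gap: 43.0
finger_force: 64.4
```

Seated. Release and rise clear.

arm_command(targets=[[8.5,0,0,0,0,0,0],[8.5,0,0,0,0,0,0],[8.5,0,0,-2,0,0,0],[8.5,0,0,-6,0,0,0],[8.5,0,0,-10,0,0,0],[8.5,0,0,-14,0,0,0],[8.5,0,0,-14,0,0,0],[8.5,0,0,-14,0,0,0]])

```text
time: 33.0
tcp_pos: [586.5, -44.9, 290.7]
eef_rot: [-3.141, 0.001, -0.05]
wrist_force: [0.8, -0.0, 0.1]
finger_gap: 85.0
finger_force: 0.0
```

Run:
```python
from m import *
d=look('side');P=pts(d);hsv=cv2.cvtColor(d['frame'],cv2.COLOR_RGB2HSV).astype(int)
b,P=blob(d,(hsv[...,1]<60)&(hsv[...,2]>190),(585,-45),86,104)
print('small z',np.median(P[b][:,2]),rect(plane(d,np.argwhere(b)[:,::-1],96)[:,:2]))
cv2.imwrite('pics/e.png',cv2.resize(d['frame'][125:225,280:405],(800,600),interpolation=2)[:,:,::-1])
```

```text
small z 95.35924051707212 [551.9 -44.   78.   44.5  -3.8]
```

View pics/e.png

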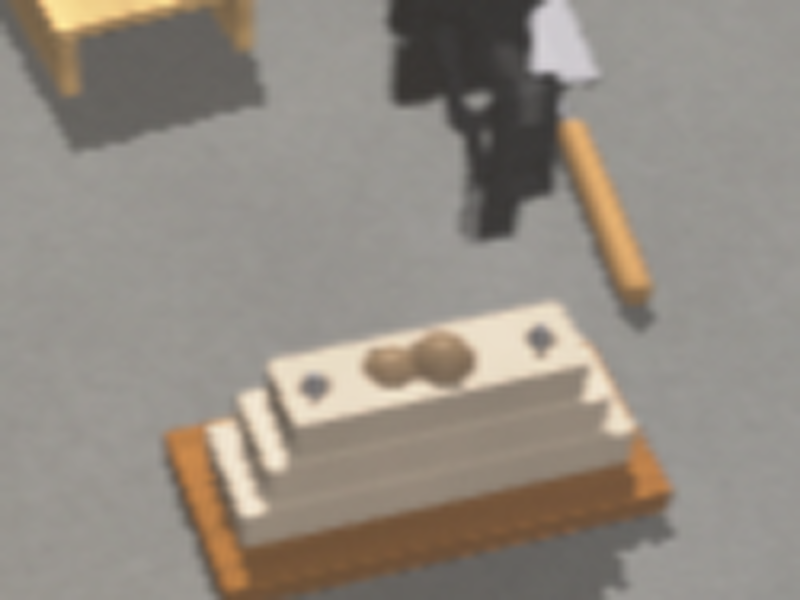

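All three layers are stacked flat with the pin tips showing at (315,385) and (540,335). The gripper is well clear.

```bash
python3 -c "
from bench import ctrl
print(ctrl.job_done())"
```

```text
the job is handed in; nothing more can be done
None
```

The job is handed in at about 33 s of the 72 s allowed: the last side view showed the large, middle and small layers lying flat on the board in that order, pins through their holes and the gripper clear; no verdict was returned.

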